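Chock the sample cylinder on the draining board

ROBOT

A 6-joint arm with a two-finger parallel gripper is mounted at the origin on a cart in front of the work surface, level with it; the furniture and walls round the work are solid. World frame = base frame: x ahead of the robot, y to its left, z up, the work surface at z = 0. Lengths are in mm, angles in rad, forces in N, time in s.
With the tool pointing down it reaches from about 275 to 850 mm from the base axis. Payload 19 kg.
Tool frame: the origin (TCP) lies on the centre line of the jaws, within the pads' length; the fingertips stand 22 mm ahead of it and the grasp point (between the pads) lies 3 mm ahead of it; z points along the fingers, x is the direction in which the jaws open and shut, and the axes are right-handed (so a half turn about z gives the same grasp; the last joint's range is limited). The gripper opens to 85 mm and grips with 20 to 120 N. Pads are 22 mm wide; open, the fingers measure 114 mm over their backs; the gripper's body (76 mm by 85 mm) begins 54 mm behind the grasp point. The pads swing forward as they close: fully open they stand 13 mm farther back than shut.
Start: joints at [-1.31, 0.15, 1.437, -0, 1.554, -0.134], TCP at [221.131, -530.748, 253.267] pointing down, gripper open.
Joint ranges: [-2.8, 2.8], [-0.68, 2.1], [0.12, 2.68], [-1.39, 4.53], [0.16, 2.79], [-2.81, 2.81]. Speed limits (rad/s): [1.89, 1.89, 2.22, 3.01, 3.01, 3.01].

INTERFACE

Orientations are given as a unit quaternion [x, y, z, w].
In Python, from workcell import manip, move_gripper, planner, viewer, ticket, sensors gives the robot as it stands. The module is installed in compiled form; this text tells all that it offers. Calls block until the motion is done:
- manip.movep(position, orientation): joint-space move of the TCP to a pose.
- manip.movel(position, rate=150, rotation=None, force_limit=None): straight line of the TCP; rotation=None keeps the orientation; rate is the mean speed in mm/s. With force_limit (N) it stops when the force on the tool has changed by that much, and returns True; else False.
- manip.move_joints(angles): joint-space move.
- move_gripper(opening): opening from 0.0 (shut) to 1.0 (fully open); the grip force is fixed at half the most; returns when the fingers have stopped.
- manip.pause(seconds).
- planner.solve_ik(position, orientation): joint angles nearest the present ones, or None.
- viewer.read_camera(name): name is "side" or "top" or "wrist"; returns the picture (400x640x3 uint8, red, green, blue); there is no depth.
- viewer.camera_params(name): a dict with "K" (3x3 intrinsics, pixels), "eye" and "rotation" of the camera in the world. Camera axes: x right, y down, z forward; pixel columns grow to the right and rows downward; lengths in mm; the calibration is good to about 2 mm. A picture is of the moment at which its call begins: read the wrist's pose just before it. camera_params takes no time and is no camera call; for the wrist camera it gives the pose at the moment of the call.
A pose or a line that the arm cannot do raises manip.PlanningError and nothing moves.
- ticket.close_job(): hands the job in, once; it reports no verdict.
Readings, each from a call of its own:
- sensors.get_time(): time.
- sensors.get_q(): joint angles.
- sensors.get_qd(): joint speeds.
- sensors.get_joint_efforts(): joint torques, N m.
- sensors.get_tool_pos(): TCP position.
- sensors.get_ee_rot(): TCP orientation.
- sensors.get_ft_force(): force on the tool from outside, world axes, zero at the start.
- sensors.get_wrist_torque(): the same for the moment, N m.
- sensors.get_grip_width(): opening from 0.0 (shut) to 1.0 (fully open).
Only numpy, scipy, OpenCV 4.12 (cv2) and the standard library are available. Lean on these libraries where they do the work, as an engineer would, in place of code of your own. Each camera call takes 0.05 s, during which the arm holds its last target.

TASK

The rinsed steel sample cylinder on the sloping draining board is only kept from rolling down by a mains power block that somebody left in the wet, at one end of its low side. Push the wedge chock, nose first and flat on the board, up against the middle of the cylinder's low side without driving the cylinder up the board; then take the power block away and lay it flat on the dry bench clear of the board, so that the cylinder stays where it was, held by the chock alone. Leave the other things on the bench where they stand.

Things in the scene. Friction and masses are not known exactly. Their poses are not given: they have to be found in the camera images.
- board: Fixed white draining board, 270 x 295 mm, grey flutes down the slope. Origin on the bench (z = 0) under its middle, z up. The surface rises 8 degrees (0.1396 rad) along the board's +y: height over the bench = 36 mm + 0.1405 y. Flat from y = -115 mm (below that a gutter, to -139) to +146; 260 mm wide, rims 4 mm high. A beaker, cup and jar, fixed upside down, up to 80 mm tall, fill y = +68 to +135.
- cylinder_center (a point): Centre of the steel sample cylinder: 64 mm diameter, 200 mm long over two short necks (full diameter over the middle 164 mm), lying across the slope, axis (own x) along the board's x; its y and z directions mean nothing, as it turns. Centre 32 mm off the draining surface; its line of contact with the board is 4.5 mm up-slope (board +y) of its centre. Unheld, it rolls down the slope.
- cylinder: The same cylinder, about 0.6 kg; origin at its centre.
- power_block_center (a point): Centre of the black power block, a plain box 46 x 110 x 30 mm (own x, y, z), about 0.3 kg, no cable. It starts flat on the slope, its length up and down the slope, its upper end touching the cylinder's low side near the cylinder's end at the board's -x (76 to 84 mm from the cylinder's middle). The bench where the chock lay at the start is a clear place to put it.
- power_block: The same power block; origin at the middle of its underside.
- chock_grip (a point): Centre of the upright grip block of the loose grey wedge chock, where to grasp it. The grip block is 30 mm (chock's own x) by 24 mm (own y) and stands on the rear of the chock's body, from 28 to 66 mm above the underside. This point is 50 mm above the underside, 71 mm behind the nose, on the middle line.
- chock: The chock, about 0.35 kg: 60 mm wide (x), 95 mm long (y, nose to +y), body 28 mm high, its 35 degree wedge face running down to a 1.5 mm thick nose. Origin at the middle of its underside, z up. Flat on the board, its face bears on the cylinder when the nose is 12 mm down-slope of the cylinder's line of contact with the board; each further mm rolls the cylinder 1 mm up.
- chock_nose (a point): Middle of the chock's nose edge, on its underside, 47.5 mm (+y) from the chock's origin.
- tip_box: Blue tip box, 110 x 71 x 59 mm, a bystander; origin at the middle of its underside.
- sample_cup: Sample cup with screw lid, 70 mm across, 72 mm tall, a bystander; origin at the middle of its underside.

How it is judged (in metres and radians):
On the way:
1. the chock bears against the cylinder's low side, standing on the board, while the power block is still in its place (contact force between chock and cylinder above 0.1 N and contact force between chock and board above 0.1 N and distance of power_block_center from where it was at the start of the episode below 0.015 m), for 0.1 s.
At the end, for the whole second after the job is handed in: Cylinder at rest within 15 mm of its start, within 0.12 rad of the board's x, bearing on the chock; chock flat on the board under the low side, square within 0.2 rad, its middle within 30 mm of the cylinder's; power block flat on the bench, base down, touching neither board nor chock (distance of cylinder_center from where it was at the start of the episode below 0.015 m and linear speed of each of cylinder, chock, power_block below 0.01 m/s and angle between the x axis of cylinder_center and the x axis of board, either way round below 0.12 rad and contact force between chock and cylinder above 0.1 N and contact force between chock and board above 0.5 N and x of chock_nose in the frame of cylinder_center between -0.031 and 0.031 m and angle between chock's own z axis and vertical below 0.21 rad and angle between the x axis of chock and the x axis of board, either way round below 0.2 rad and height (world z) of power_block_center between 0.01 and 0.02 m and angle between power_block's own z axis and vertical below 0.08 rad and contact force between power_block and board below 0.01 N and contact force between power_block and chock below 0.01 N).
It fails at once if the cylinder rolls or is shoved more than 25 mm (distance of cylinder_center from where it was at the start of the episode above 0.025 m).
It fails at once if a bystander (tip box or sample cup) is shifted more than 30 mm (distance of any of tip_box, sample_cup from where it was at the start of the episode above 0.03 m).
It also fails if it takes over 48 s, if anything falls off the work surface, if the arm or the gripper's body presses on something with over 40 N, if the wrist force passes 120 N, or if a joint passes its speed limit or range.

## Working session

There is one attempt and no reset: what is moved stays moved. The work goes in short steps, each a Python script; the robot and the scene stay as the last script left them, time stands still between calls to the robot, and variables do not carry over. Pictures are saved under pics/ and viewed, and the job is handed in when it is done.

```bash
mkdir -p pics; ls; python3 - <<'E'
from workcell import manip, move_gripper, planner, viewer, ticket, sensors
import cv2
for n in ["side","top","wrist"]:
    p=viewer.camera_params(n); print(n,p)
    im=viewer.read_camera(n); cv2.imwrite(f"pics/{n}0.png",im[:,:,::-1])
print(sensors.get_time(),sensors.get_tool_pos(),sensors.get_ee_rot())
E
```

```text
pics
side {'K': array([[462.43940378,   0.        , 323.03918395],
       [  0.        , 462.43940378, 193.03285481],
       [  0.        ,   0.        ,   1.        ]]), 'eye': array([1076.18851121, -387.73263646,  708.81435149]), 'rotation': array([ 0.81824422,  0.39190586, -0.17146965, -0.38403691])}
top {'K': array([[499.85556285,   0.        , 323.72026937],
       [  0.        , 499.85556285, 196.00318771],
       [  0.        ,   0.        ,   1.        ]]), 'eye': array([ 419.94129904,  118.3739591 , 1087.33930727]), 'rotation': array([ 0.7108054 , -0.70175414,  0.04059367, -0.02547487])}
wrist {'K': array([[315.11374479,   0.        , 325.47817984],
       [  0.        , 315.11374479, 203.26889636],
       [  0.        ,   0.        ,   1.        ]]), 'eye': array([ 287.87312128, -501.84853485,  373.36043022]), 'rotation': array([ 0.82351224, -0.54917189, -0.07898725,  0.11831671])}
0.15 [ 221.08258103 -530.60818972  252.82476681] [ 8.32037544e-01 -5.54719120e-01 -3.43800911e-04 -3.24348441e-04]
```

View pics/top0.png

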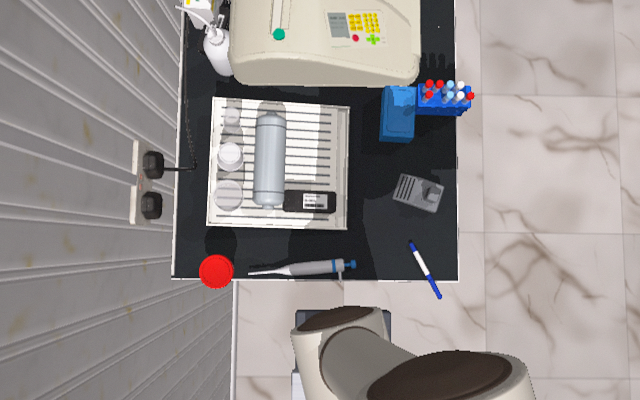

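View pics/side0.png

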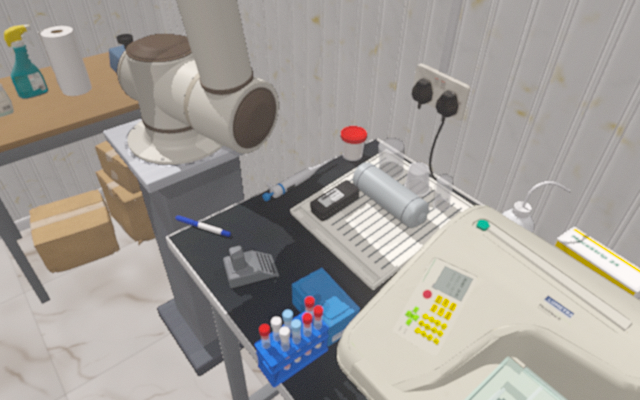

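View pics/wrist0.png

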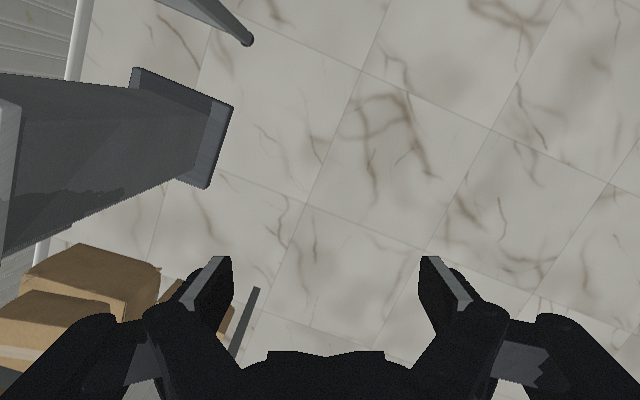

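The top view shows the board at about (207–350, 97–230), up-slope to the left. The cylinder is at (269,157), the block at (310,201), the chock at (419,194) and the tip box at (398,113). Next I'll write the helpers and measure.

```bash
cat > h.py <<'E'
import numpy as np, cv2
from scipy.spatial.transform import Rotation as R
from workcell import manip, move_gripper, planner, viewer, ticket, sensors
def ray(P,u,v):
    d=np.linalg.inv(P['K'])@np.array([u,v,1.]); return P['eye'],R.from_quat(P['rotation']).apply(d)
def onz(P,u,v,z):
    e,d=ray(P,u,v); return e+d*(z-e[2])/d[2]
def onplane(P,u,v,n,c):
    e,d=ray(P,u,v); return e+d*(c-n@e)/(n@d)
def proj(P,X):
    c=R.from_quat(P['rotation']).inv().apply(np.asarray(X)-P['eye']); p=P['K']@c; return p[:2]/p[2]
def tri(P1,a,P2,b):
    e,d=ray(P1,*a); f,g=ray(P2,*b); d=d/np.linalg.norm(d); g=g/np.linalg.norm(g)
    s=np.linalg.lstsq(np.c_[d,-g],f-e,rcond=None)[0]; p=e+d*s[0];q=f+g*s[1]
    return (p+q)/2,np.linalg.norm(p-q)
def snap(n,name):
    P=viewer.camera_params(n); im=viewer.read_camera(n)[:,:,::-1].copy(); cv2.imwrite(f'pics/{name}.png',im); return P,im
E
python3 - <<'E'
from h import *
im=cv2.imread('pics/top0.png')
a=cv2.resize(im[85:240,195:365],None,fx=4.6,fy=3.8,interpolation=cv2.INTER_CUBIC)
cv2.imwrite('pics/z1.png',cv2.resize(im[90:240,200:360],None,fx=4,fy=4,interpolation=cv2.INTER_CUBIC))
cv2.imwrite('pics/z2.png',cv2.resize(im[70:230,370:480],None,fx=3.7,fy=3.7,interpolation=cv2.INTER_CUBIC))
im=cv2.imread('pics/side0.png')
cv2.imwrite('pics/z3.png',cv2.resize(im[130:290,170:480],None,fx=2.5,fy=2.5,interpolation=cv2.INTER_CUBIC))
E
```

```text
(no output)
```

View pics/z1.png

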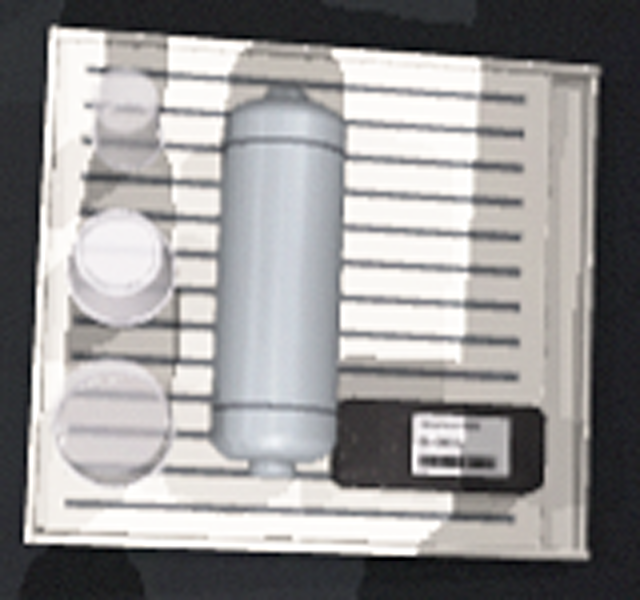

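View pics/z2.png

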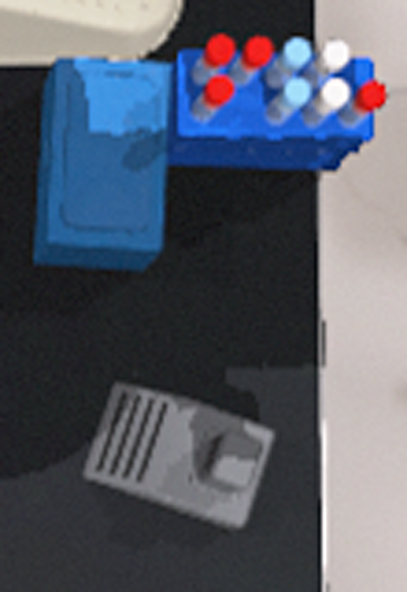

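View pics/z3.png

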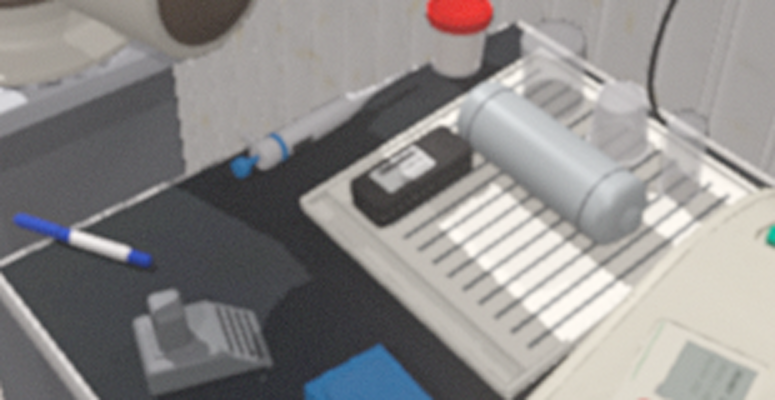

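Zoomed view: the cylinder is at x 217–345 in z1, the block's upper end at (335, 400–488), and the chock's nose faces left with the grip block at its rear right. Casting rays next.

```bash
cat > m.py <<'E'
from h import *
T=viewer.camera_params('top');S=viewer.camera_params('side')
z1=lambda x,y:((x+.5)/4-.5+200,(y+.5)/4-.5+90)
z2=lambda x,y:((x+.5)/3.7-.5+370,(y+.5)/3.7-.5+70)
z3=lambda x,y:((x+.5)/2.5-.5+170,(y+.5)/2.5-.5+130)
print('board outer corners:')
TL=onz(T,*z1(50,28),60);BL=onz(T,*z1(25,543),60);TR=onz(T,*z1(600,65),19);BR=onz(T,*z1(588,557),19)
C=[TL,TR,BR,BL]
for c in C: print(c.round(1))
for a,b in [(0,1),(1,2),(2,3),(3,0)]: print('len',np.linalg.norm((C[a]-C[b])[:2]).round(1))
m=np.mean(C,0);m[2]=0
yd=(TL+BL-TR-BR)[:2]; a1=np.arctan2(-yd[0],yd[1]); xd=(TL+TR-BL-BR)[:2]; a2=np.arctan2(xd[1],xd[0])
print('centre',m.round(1),'yaw',a1,a2)
E
python3 m.py; cat > m2.py <<'E'
from m import *
print('chock')
nl=onz(T,*z2(118,382),1);nr=onz(T,*z2(83,475),1);rl=onz(T,*z2(275,432),28);rr=onz(T,*z2(243,528),28)
for q in (nl,nr,rl,rr): print(q.round(1))
print('w',np.linalg.norm(nl-nr),np.linalg.norm((rl-rr)),'L',np.linalg.norm((nl-rl)[:2]),np.linalg.norm((nr-rr)[:2]))
d=((nl+nr)/2-(rl+rr)/2)[:2]; d/=np.linalg.norm(d); print('nose dir angle',np.arctan2(d[1],d[0]), 'nose',((nl+nr)/2).round(1),'grip est',((nl+nr)/2)[:2]-71*d, 'from rear',((rl+rr)/2)[:2]+24*d)
print('grip top centre',onz(T,*z2(236,472),66))
E
python3 m2.py
```

```text
board outer corners:
[722.1 333.1  60. ]
[719.   41.8  19. ]
[450.4  46.3  19. ]
[452.8 337.   60. ]
len 291.3
len 268.6
len 290.7
len 269.3
centre [586.1 189.5   0. ] yaw -0.009528025922974158 -0.01581761909002437
board outer corners:
[722.1 333.1  60. ]
[719.   41.8  19. ]
[450.4  46.3  19. ]
[452.8 337.   60. ]
len 291.3
len 268.6
len 290.7
len 269.3
centre [586.1 189.5   0. ] yaw -0.009528025922974158 -0.01581761909002437
chock
[575.4 -74.9   1. ]
[519.6 -54.    1. ]
[ 543.7 -161.3   28. ]
[ 487.7 -142.2   28. ]
w 59.61890300479158 59.150063675735694 L 92.0743109423839 93.80327033345522
nose dir angle 1.2214410812394993 nose [547.5 -64.4   1. ] grip est [ 523.20234241 -131.15391403] from rear [ 523.90798308 -129.21692657]
grip top centre [ 516.48724231 -129.21005199   66.        ]
```

```bash
cat > m3.py <<'E'
from m import *
yaw=-0.0125; B=R.from_euler('z',yaw); bc=np.array([586.1,189.5,0])
toB=lambda p:B.inv().apply(p-bc)
def axispt(l,r,z):
    e,d1=ray(T,*z1(*l));_,d2=ray(T,*z1(*r)); d=d1/np.linalg.norm(d1)+d2/np.linalg.norm(d2); p=e+d*(z-e[2])/d[2]
    w=onz(T,*z1(*l),z)-onz(T,*z1(*r),z); return p,np.linalg.norm(w[:2])
z=70.
for k in range(5):
    a,wa=axispt((222,160),(345,162),z); b,wb=axispt((215,395),(337,397),z)
    mid=(a+b)/2; yb=toB(mid)[1]; z=36+.1405*(yb+4.5)+31.7
print('axis pts',a,b,wa,wb,'z',z,'yB',yb); ax=(a-b); print('yaw',np.arctan2(ax[1],ax[0]))
n1=onz(T,*z1(290,84),z);n2=onz(T,*z1(272,479),z); print('necks',n1,n2,np.linalg.norm(n1-n2),(n1+n2)/2, toB((n1+n2)/2))
# power block: top face corners, plane offset 30 above slope
zs=B.apply([0,-np.sin(.1396),np.cos(.1396)])
c0=bc+np.array([0,0,36]);c=zs@c0+30
pc=[onplane(T,*z1(*q),zs,c) for q in [(338,400),(545,405),(543,492),(333,487)]]
for q in pc: print(q.round(1),toB(q).round(1))
print([np.linalg.norm(pc[i]-pc[(i+1)%4]).round(1) for i in range(4)]); m=np.mean(pc,0)-15*zs; print('blk centre',m,toB(m))
E
python3 m3.py
```

```text
board outer corners:
[722.1 333.1  60. ]
[719.   41.8  19. ]
[450.4  46.3  19. ]
[452.8 337.   60. ]
len 291.3
len 268.6
len 290.7
len 269.3
centre [586.1 189.5   0. ] yaw -0.009528025922974158 -0.01581761909002437
axis pts [650.86104781 208.51265993  71.09231703] [528.92244124 209.68482208  71.09231703] 63.32193180737226 62.11044518396573 z 71.09231706494953 yB 19.644605444480593
yaw -0.009612427720987303
necks [691.4484507  206.13721364  71.09231706] [486.48891601 210.88100532  71.09231706] 205.0144249074325 [588.96868335 208.50910948  71.09231706] [ 2.63085156 19.04348202 71.09231706]
[528.  178.6  64.7] [-58.  -11.7  64.7]
[528.5  71.5  49.6] [ -56.1 -118.7   49.6]
[483.   72.1  49.6] [-101.6 -118.7   49.6]
[483.2 180.2  64.8] [-102.8  -10.5   64.8]
[np.float64(108.1), np.float64(45.5), np.float64(109.2), np.float64(44.8)]
blk centre [505.69776462 127.67117098  42.31900496] [-79.6231138  -62.82900048  42.31900496]
```

Everything fits the stated sizes: the board is 291×269 (outer), the block 109×45, the chock about 60 wide. The grip-block position has a 7 mm disagreement, so I'll look from the wrist above the chock.

```bash
cat >> h.py <<'E'
def tool(yaw,tilt=0.): return (R.from_euler('z',yaw)*R.from_euler('x',tilt)*R.from_euler('x',np.pi)).as_quat()
def st():
    print('t',round(sensors.get_time(),2),'tcp',np.round(sensors.get_tool_pos(),1),'F',np.round(sensors.get_ft_force(),2),'w',round(sensors.get_grip_width(),3))
E
python3 - <<'E'
from h import *
print(planner.solve_ik([523,-130,49],tool(-.345)),planner.solve_ik([589,130,80],tool(-.012,.1396)),planner.solve_ik([506,128,80],tool(-.012,.1396)))
manip.movep([523,-150,190],tool(-.345)); st()
P,im=snap('wrist','w1'); st()
E
```

```text
[-3.86624004e-01  2.34672890e-01  1.77399098e+00 -4.44089210e-16
  1.13292878e+00 -4.16240039e-02] [ 0.01932643  0.30930232  1.61255279  0.14870288  1.21894193 -0.01995018] [ 0.01854615  0.15131387  1.80967504  0.15097399  1.18035502 -0.02699015]
t 1.93 tcp [ 522.9 -150.8  190.1] F [ 0.04 -0.6  -0.76] w 1.003
t 1.98 tcp [ 522.8 -150.9  190.1] F [-0.54 -0.26 -1.52] w 1.0
```

View pics/w1.png

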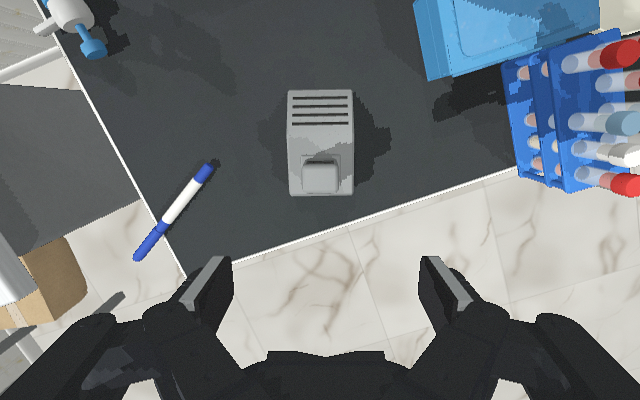

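```bash
python3 - <<'E'
import cv2
im=cv2.imread('pics/w1.png')
cv2.imwrite('pics/z4.png',cv2.resize(im[80:205,270:370],None,fx=4.8,fy=4.8,interpolation=cv2.INTER_CUBIC))
E
```

```text
(no output)
```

View pics/z4.png

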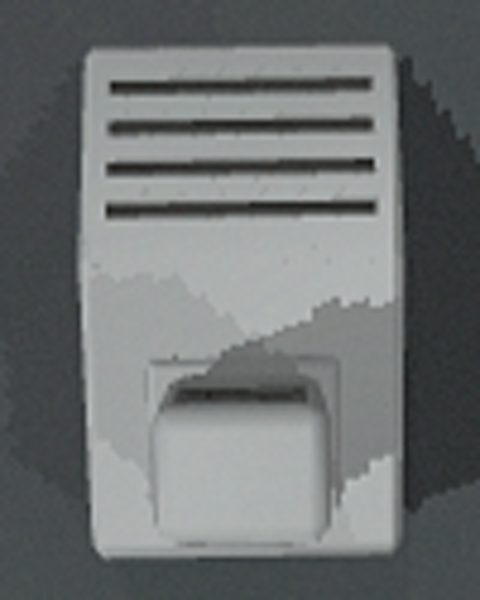

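```bash
python3 - <<'E'
from h import *
P=viewer.camera_params('wrist')
f=lambda x,y:((x+.5)/4.8-.5+270,(y+.5)/4.8-.5+80)
g=[onz(P,*f(*q),66) for q in [(157,405),(328,405),(328,537),(157,537)]]
for q in g: print(q.round(1))
gc=np.mean(g,0); print('grip',gc, np.linalg.norm(g[0]-g[1]),np.linalg.norm(g[1]-g[2]))
n=[onz(P,*f(*q),1) for q in [(87,47),(393,47)]]; r=[onz(P,*f(*q),28) for q in [(92,557),(400,557)]]
nm=(n[0]+n[1])/2; rm=(r[0]+r[1])/2
print('nose',nm,np.linalg.norm(n[0]-n[1]),'rear',rm,np.linalg.norm(r[0]-r[1]),np.linalg.norm((nm-rm)[:2]))
for a in (n[1]-n[0],r[1]-r[0]): print('yaw',np.arctan2(a[1],a[0]))
d=(nm-rm)[:2]; print('yaw',np.arctan2(-d[0],d[1])); d/=np.linalg.norm(d); print(nm[:2]-71*d, rm[:2]+24*d)
E
```

```text
[ 517.3 -113.8   66. ]
[ 543.5 -123.3   66. ]
[ 536.2 -144.2   66. ]
[ 509.4 -134.5   66. ]
grip [ 526.60483389 -128.94123005   66.        ] 27.815728284145525 22.144663167370027
nose [549.29232786 -62.86967801   1.        ] 59.025844760958954 rear [ 518.18767363 -152.1995341    28.        ] 59.584590920404715 94.59028863226284
yaw -0.3467452198153962
yaw -0.34715816674350797
yaw -0.3350703402260035
[ 525.94500032 -129.9211679 ] [ 526.07972801 -129.53424174]
```

The wrist measurement agrees with the top view's body corners: grip at (526, -129.5), yaw -0.345, with sizes matching. Grasping now.

```bash
python3 - <<'E'
from h import *
q=tool(-.345)
manip.movep([526,-129.5,110],q)
manip.movel([526,-129.5,54.5],rate=120,force_limit=15); st()
move_gripper(0.0); st()
manip.movel([526,-129.5,150],rate=150); st()
snap('wrist','w2')
E
```

```text
t 3.02 tcp [ 526.6 -130.    55.8] F [-0.54  0.59  1.27] w 1.0
t 3.58 tcp [ 526.1 -129.5   55. ] F [-1.99  1.77  6.6 ] w 0.345
t 4.36 tcp [ 525.6 -129.3  148.9] F [-0.64 -0.37 -4.59] w 0.342
```

View pics/w2.png

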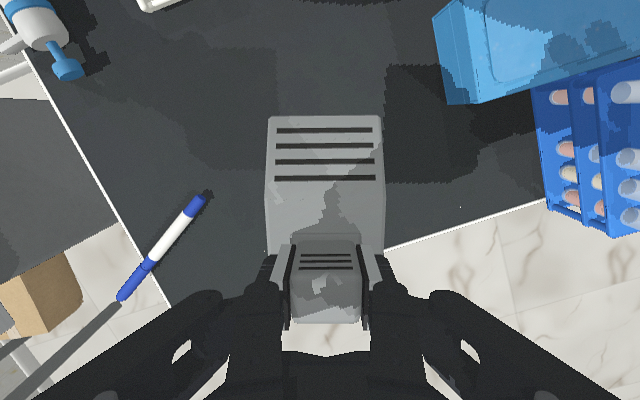

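```bash
cat >> h.py <<'E'
YAW=-.012; BC=np.array([586.1,189.5,0]); TH=.1396
BQ=R.from_euler('z',YAW)
U=BQ.apply([0,np.cos(TH),np.sin(TH)]); N=BQ.apply([0,-np.sin(TH),np.cos(TH)])
def surf(xb,yb,h=0.): return BC+BQ.apply([xb,yb,36+.1405*yb])+h*N
def tcp_for_nose(xb,yb,h=0.): return surf(xb,yb,h)-71*U+55*N
toB=lambda p:BQ.inv().apply(np.asarray(p)-BC)
E
python3 - <<'E'
from h import *
P=viewer.camera_params('wrist'); t=np.array(sensors.get_tool_pos())
a=onz(P,268,117,t[2]-54);b=onz(P,383.5,117,t[2]-54); print('nose w',np.linalg.norm(a-b)); d=(a+b)/2-t; print('nose rel tool',R.from_euler('z',.345).apply(d), 'yaw',np.arctan2((b-a)[1],(b-a)[0]))
q=tool(YAW,TH)
print('targets',tcp_for_nose(2.6,-26),tcp_for_nose(2.6,12))
manip.movel([530,-110,175],rate=200)
manip.movep(tcp_for_nose(2.6,-26,35),q); st()
r=manip.movel(tcp_for_nose(2.6,-26,-5),rate=45,force_limit=4); print(r); st()
snap('wrist','w3');snap('top','t3');snap('side','s3')
p=np.array(sensors.get_tool_pos())-55*N+71*U; print('nose at board',toB(p),'h',(p-surf(0,0))@N, 'tool rel', R.from_quat(sensors.get_ee_rot()).as_matrix())
E
```

```text
nose w 61.73577197016898
nose rel tool [  0.25101428  69.78075496 -54.        ] yaw -0.345303506673167
targets [587.45229419  85.51390688  76.93250717] [587.90828325 123.51117091  82.27150717]
t 5.57 tcp [587.2  80.2 111.1] F [ 0.24  0.41 -2.72] w 0.34
True
t 6.29 tcp [587.   85.4  77.2] F [-0.88 -0.95  6.13] w 0.344
nose at board [  2.14009322 -26.09089953  32.60753893] h 0.27101253490536165 tool rel [[ 9.99928012e-01 -1.19945001e-02  3.21320178e-04]
 [-1.19223965e-02 -9.90186973e-01  1.39239418e-01]
 [-1.35194016e-03 -1.39233225e-01 -9.90258694e-01]]
```

View pics/w3.png

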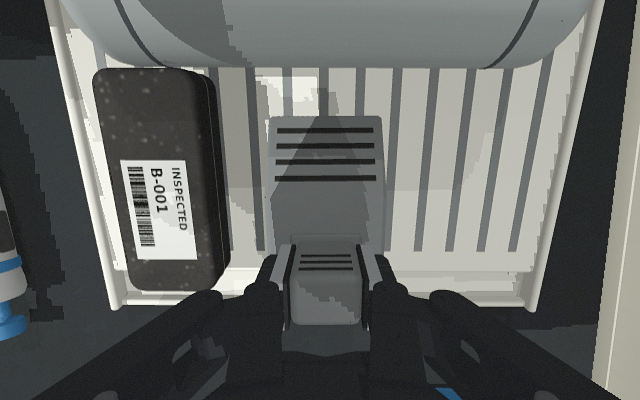

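View pics/s3.png

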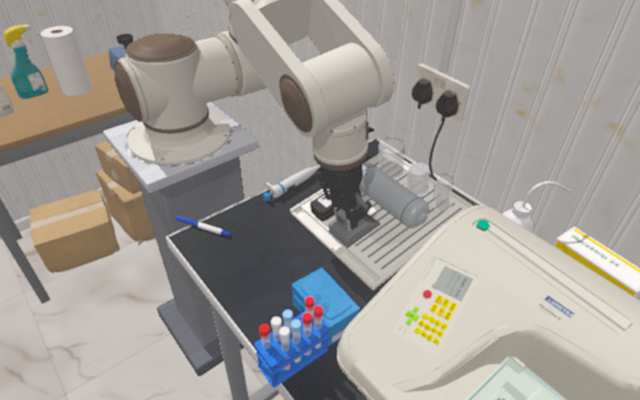

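The wrist view shows the chock square on the board at (268–385, 117–250), the block to its left, and the cylinder's low silhouette at row ~67. I'll use that tangent to cross-check the cylinder's position relative to the tool.

```bash
python3 - <<'E'
from h import *
from scipy.optimize import brentq
P=viewer.camera_params('wrist'); 
im=cv2.imread('pics/w3.png').astype(int)
for c in (330,395): print(c,[int(im[r,c].sum()/3) for r in range(60,76)])
for row,c in [(66.5,330),(67,395)]:
    e,d=ray(P,c,row); X=BQ.apply([1,0,0]); nn=np.cross(X,d); nn/=np.linalg.norm(nn)
    g=lambda yb: abs(nn@(surf(0,yb)+32*N-e))-32
    print([round(g(y),1) for y in range(0,60,10)])
    s=brentq(g,5,50); print('contact yb',s)
nm=[(x,onplane(P,x,117,N,surf(0,0)@N)) for x in (268.5,383.5)]
for x,p in nm: print('nose',x,toB(p))
E
```

```text
330 [111, 110, 111, 108, 106, 110, 107, 120, 165, 177, 175, 175, 175, 175, 174, 176]
395 [112, 108, 112, 111, 110, 108, 108, 103, 103, 103, 101, 98, 102, 101, 103, 102]
[np.float64(-25.5), np.float64(-15.5), np.float64(-5.4), np.float64(4.6), np.float64(14.6), np.float64(24.6)]
contact yb 25.42828945362074
[np.float64(-25.3), np.float64(-15.3), np.float64(-5.2), np.float64(4.8), np.float64(14.8), np.float64(24.8)]
contact yb 25.220935405672364
nose 268.5 [-27.92783833 -27.44463966  32.14364461]
nose 383.5 [ 33.92812003 -27.46142678  32.14128578]
```

```bash
cat >> h.py <<'E'
from scipy.optimize import brentq
def cyl(name=None):
    P=viewer.camera_params('wrist'); im=viewer.read_camera('wrist')
    if name: cv2.imwrite(f'pics/{name}.png',im[:,:,::-1])
    g=cv2.GaussianBlur(im.mean(2).astype(np.float32),(1,3),0); out=[]
    for c in list(range(235,262,3))+list(range(400,480,3)):
        col=g[30:150,c]; dd=np.diff(col); k=int(np.argmax(dd))
        if dd[k]<25: continue
        row=30+k+.5; e,d=ray(P,c,row); nn=np.cross(BQ.apply([1,0,0]),d); nn/=np.linalg.norm(nn)
        f=lambda y: abs(nn@(surf(0,y)+32*N-e))-32
        try: out.append(brentq(f,5,50))
        except Exception: pass
    return np.median(out) if out else None,len(out),np.std(out) if out else None
E
python3 - <<'E'
from h import *
print(cyl())
x=2.4; y0=-26.1
manip.movel(tcp_for_nose(x,y0+36,.3),rate=40,force_limit=12); st(); print(cyl('w4'))
for tr in (38,39,40,41):
    r=manip.movel(tcp_for_nose(x,y0+tr,.3),rate=10,force_limit=12); f=np.array(sensors.get_ft_force()); print(tr,r,'FU',round(f@U,2),'FN',round(f@N,2),cyl(), toB(sensors.get_tool_pos()).round(2))
snap('wrist','w5'); st()
E
```

```text
(np.float64(24.620191995124006), 20, np.float64(1.027246626558506))
t 7.55 tcp [587.8 121.5  82.3] F [ 1.06 -0.06  3.14] w 0.347
(None, 0, None)
38 False FU -4.31 FN 3.24 (None, 0, None) [  2.4  -66.21  82.56]
39 False FU -4.73 FN 4.03 (None, 0, None) [  2.39 -65.15  82.72]
40 False FU -5.19 FN 4.0 (None, 0, None) [  2.38 -64.23  82.82]
41 False FU -5.12 FN 4.13 (None, 0, None) [  2.37 -63.3   82.98]
t 8.95 tcp [587.7 126.1  83. ] F [-1.15 -6.2   1.85] w 0.346
```

View pics/w5.png

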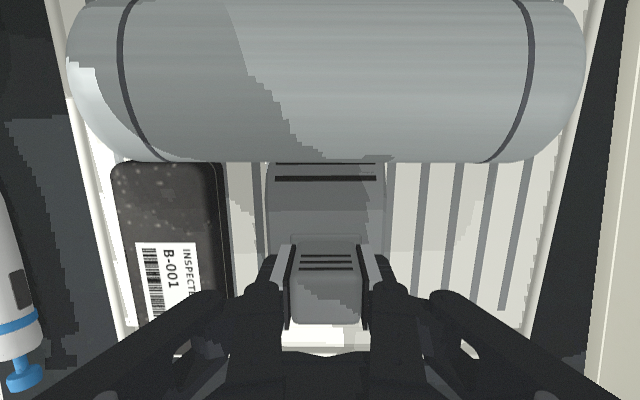

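```bash
sed -i 's/g\[30:150,c\]/g[30:200,c]/' h.py; python3 - <<'E'
from h import *
print(cyl()); st()
im=cv2.imread('pics/w5.png'); cv2.imwrite('pics/z5.png',cv2.resize(im[130:200,90:420],None,fx=2.4,fy=2.4*2,interpolation=cv2.INTER_CUBIC))
E
```

```text
(np.float64(26.06075378845865), 20, np.float64(0.13388575203364564))
t 9.0 tcp [587.7 126.1  83. ] F [-0.62 -6.76  4.41] w 0.34
```

View pics/z5.png

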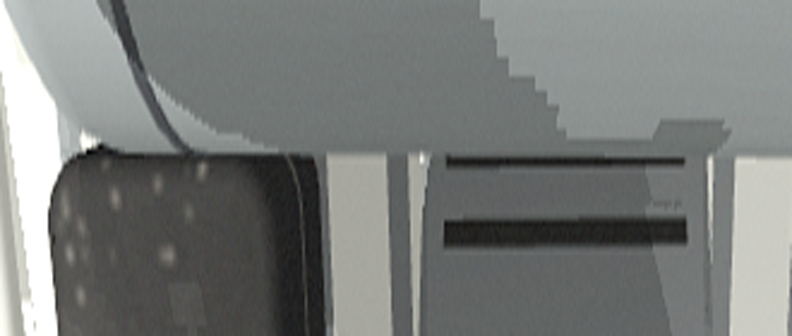

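```bash
python3 - <<'E'
from h import *
x=2.4; y0=-26.1
for tr in (42.5,44):
    r=manip.movel(tcp_for_nose(x,y0+tr,.3),rate=10,force_limit=12); f=np.array(sensors.get_ft_force()); print(tr,r,'FU',round(f@U,2),'FN',round(f@N,2),cyl(), toB(sensors.get_tool_pos()).round(2))
snap('wrist','w6'); st()
im=cv2.imread('pics/w6.png'); cv2.imwrite('pics/z6.png',cv2.resize(im[130:200,90:420],None,fx=2.4,fy=2.4*2,interpolation=cv2.INTER_CUBIC))
E
```

```text
42.5 False FU -5.84 FN 4.01 (np.float64(27.560052769308847), 19, np.float64(0.13704659690233267)) [  2.4  -61.82  83.19]
44 False FU -6.09 FN 3.32 (np.float64(29.05997168639619), 25, np.float64(0.36332457379978583)) [  2.37 -60.33  83.35]
t 9.75 tcp [587.8 129.1  83.4] F [-0.61 -6.32  3.65] w 0.346
```

View pics/z6.png

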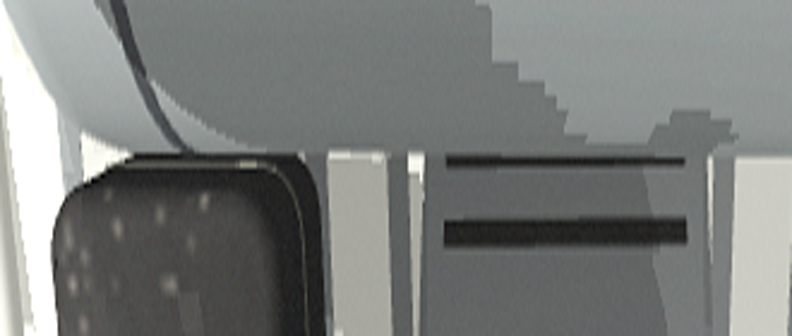

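The cylinder moves exactly with the chock (26.06→29.06 for 3 mm of travel), so it bears on the chock. It has rolled only about 4 mm up, which leaves a small, useful gap to the block. Releasing.

```bash
python3 - <<'E'
from h import *
p=np.array(sensors.get_tool_pos())
move_gripper(0.62); st(); print(cyl())
manip.pause(0.3); print(cyl())
manip.movel(p+70*N,rate=120); st(); print(cyl('w7'))
snap('top','t7')
im=cv2.imread('pics/t7.png'); cv2.imwrite('pics/z7.png',cv2.resize(im[90:240,200:360],None,fx=4,fy=4,interpolation=cv2.INTER_CUBIC))
E
```

```text
t 10.11 tcp [587.7 129.6  83.3] F [ 0.73  0.49 -0.33] w 0.619
(np.float64(29.062860964056657), 25, np.float64(0.24981670200110093))
(np.float64(28.871671149145207), 20, np.float64(0.22842084673939206))
t 11.24 tcp [587.3 119.4 152. ] F [-0.74 -0.44 -0.75] w 0.622
(np.float64(29.776083403140934), 20, np.float64(4.939128621599933))
```

View pics/w7.png

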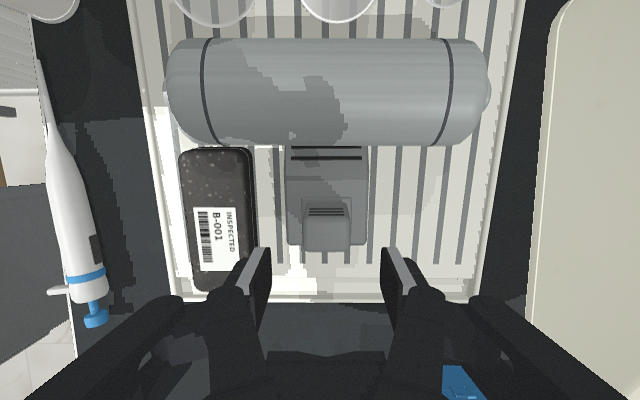

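The chock is centred (col 327, against the cylinder's band midpoint at 326) and everything is holding. Next I hover over the block and refine its position.

```bash
python3 - <<'E'
from h import *
manip.movel(surf(-79.6,-66)+105*N-[0,0,0],rate=200,rotation=tool(-.01,TH)); st()
move_gripper(0.72)
snap('wrist','w8')
im=cv2.imread('pics/w8.png'); cv2.imwrite('pics/z8.png',cv2.resize(im[100:300,220:420],None,fx=3,fy=3,interpolation=cv2.INTER_CUBIC))
E
```

```text
t 11.92 tcp [505.7 109.9 130.8] F [0.92 0.25 0.47] w 0.621
```

View pics/w8.png

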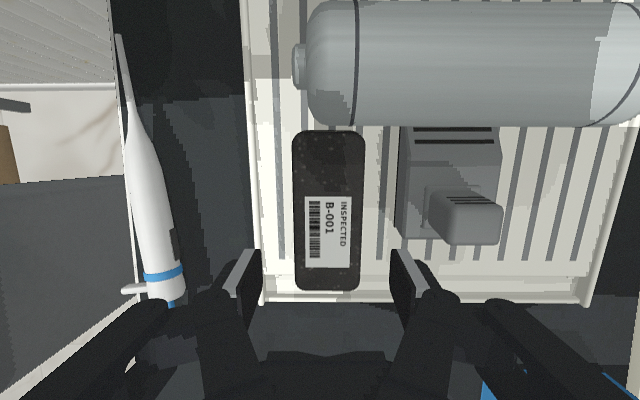

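```bash
python3 - <<'E'
from h import *
P=viewer.camera_params('wrist'); c=surf(0,0,30)@N
f=lambda u,v:onplane(P,u,v,N,c)
q=[f(293,160),f(364.5,160),f(295.5,270),f(360,270),f(328,131),f(326,291)]
for p in q: print(toB(p).round(1))
print('w',np.linalg.norm(q[0]-q[1]),np.linalg.norm(q[2]-q[3]),'L',np.linalg.norm(q[4]-q[5]),'c',toB((q[0]+q[1]+q[2]+q[3])/4), toB((q[4]+q[5])/2))
cl=[onplane(P,u,v,N,surf(0,0,28)@N) for u,v in [(397,220)]]; print('chock left',toB(cl[0]))
E
```

```text
[-98.8 -27.2  62.5]
[-54.4 -27.1  62.5]
[ -99.2 -102.4   51.9]
[ -54.7 -102.3   51.9]
[-77.2  -9.7  64.9]
[ -78.1 -118.7   49.6]
w 44.40680133191079 44.45903517101935 L 110.00997562774535 c [-76.778488   -64.74936394  57.19652457] [-77.63300219 -64.18302209  57.27610352]
chock left [-31.13229937 -66.56608514  54.92160219]
```

```bash
python3 - <<'E'
from h import *
T=viewer.camera_params('top'); print('tipbox low corners',onz(T,379.5,141,0),onz(T,409.5,142,0),'bench edge',onz(T,457,190,0))
move_gripper(0.66)
g=surf(-78.3,-66.)
r=manip.movel(g+32*N,rate=80,force_limit=7,rotation=tool(-.01,TH)); print(r); st()
snap('wrist','w9')
E
```

```text
tipbox low corners [646.02450889 -26.351781     0.        ] [644.86238586 -93.01293029   0.        ] bench edge [ 539.36610288 -197.50520057    0.        ]
False
t 13.51 tcp [507.3 120.   58.9] F [ 0.32 -0.26 -0.33] w 0.661
```

View pics/w9.png

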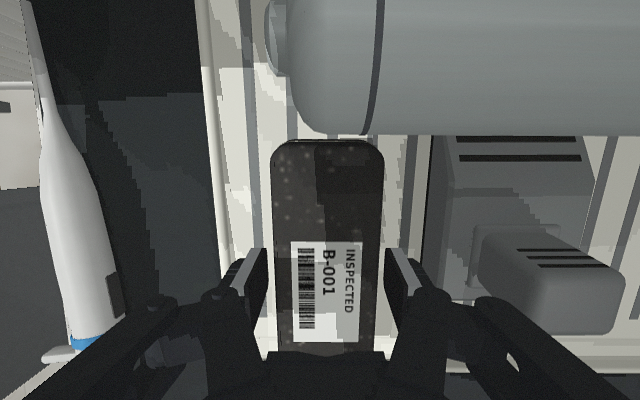

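The jaws straddle the block cleanly (block cols 272–384, jaws 268/388), clear of the chock. Gripping and lifting.

```bash
python3 - <<'E'
from h import *
p=np.array(sensors.get_tool_pos())
move_gripper(0.0); st()
manip.movel(p+12*N-3*U,rate=50); st()
manip.movel(p+65*N-20*U,rate=120); st()
snap('wrist','w10'); snap('top','t10')
E
```

```text
t 13.81 tcp [507.4 119.9  59.2] F [-2.12 -0.99  7.02] w 0.52
t 14.22 tcp [507.3 115.2  70.7] F [-0.87 -0.02 -2.55] w 0.522
t 14.83 tcp [506.7  91.2 120. ] F [ 0.14  0.22 -2.91] w 0.524
```

View pics/w10.png

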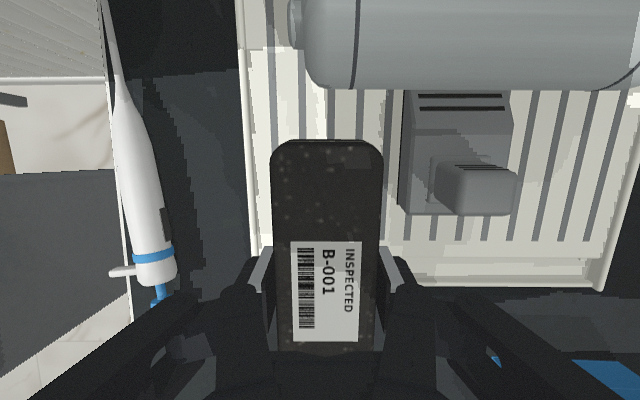

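```bash
python3 - <<'E'
from h import *
manip.movep([530,-88,90],tool(0.)); st()
r=manip.movel([530,-88,26],rate=40,force_limit=5); print(r); st()
snap('wrist','w11')
E
```

```text
t 15.69 tcp [529.8 -88.   89.6] F [-0.26 -0.61 -3.05] w 0.519
True
t 16.99 tcp [529.9 -88.   32.1] F [-3.18  0.35 10.09] w 0.524
```

View pics/w11.png

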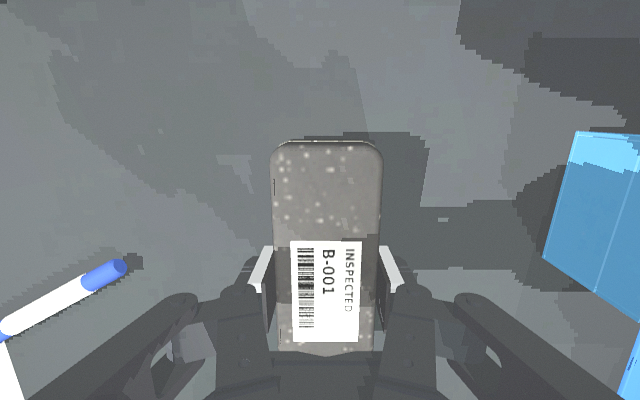

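The block touched the bench at the expected height (TCP 32.1). Releasing and checking.

```bash
python3 - <<'E'
from h import *
move_gripper(0.75); st()
manip.movel([530,-88,150],rate=150)
manip.movep([400,-300,250],tool(-.6)); st()
_,a=snap('top','t12');_,b=snap('side','s12')
z=cv2.resize(a[70:240,195:480],None,fx=2.8,fy=2.8,interpolation=cv2.INTER_CUBIC); cv2.imwrite('pics/z12.png',z)
cv2.imwrite('pics/z13.png',cv2.resize(b[130:290,170:480],None,fx=2.5,fy=2.5,interpolation=cv2.INTER_CUBIC))
o=cv2.imread('pics/top0.png')
cv2.imwrite('pics/z14.png',cv2.resize(a[90:240,200:360],None,fx=4,fy=4,interpolation=cv2.INTER_CUBIC))
E
```

```text
t 17.37 tcp [529.3 -87.8  31.3] F [ 0.96 -0.65 -1.56] w 0.748
t 19.35 tcp [ 400.4 -299.3  249.3] F [-0.73  0.21 -0.85] w 0.749
```

View pics/z12.png

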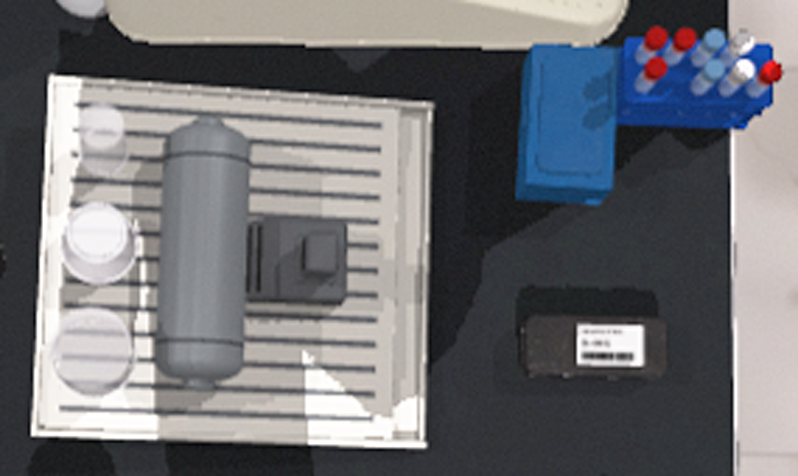

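View pics/z13.png

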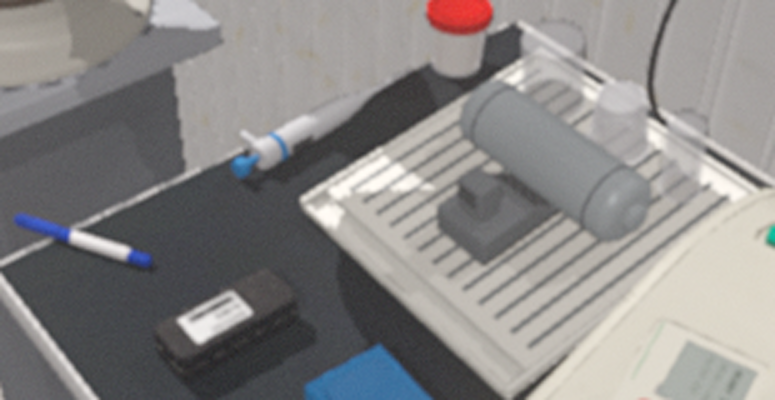

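View pics/z14.png

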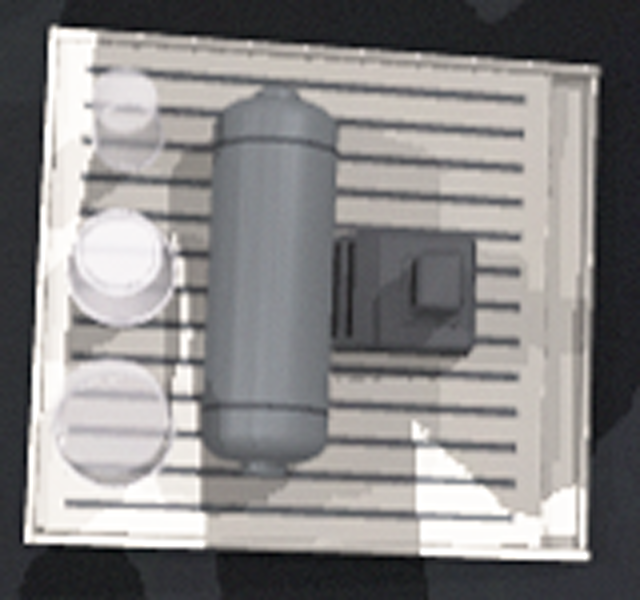

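The cylinder has shifted about 2 px (≈4 mm) up-slope and is parallel to its start. The chock is square against its middle (rows 228–352 against a cylinder middle of ~279), and the block lies flat on the bench at (520–665, 315–380) in z12. The tip box and sample cup haven't moved. Handing in.

```bash
python3 - <<'E'
from h import *
a=cv2.imread('pics/t12.png'); _,b=snap('top','t13')
print('late change px', int((cv2.absdiff(a,b)[90:240,200:460].max(2)>40).sum()), sensors.get_time())
ticket.close_job()
E
```

```text
late change px 7 19.5
the job is handed in; nothing more can be done
```

The cylinder is now held by the chock alone, and the power block lies flat on the dry bench. I handed the job in at about 19.5 s of the allowed 48 s; the simulator reported no verdict.

**What I did:** I pushed the chock nose first, flat on the board, against the middle of the cylinder's low side until the cylinder moved with it. I then released the chock, lifted the block off and laid it where the chock had been.

**Last checks:**
- **Cylinder:** it sits about 4 mm up-slope of its start (limit 15 mm) and is still parallel to how it started. The last two top pictures, 0.15 s apart, show no movement.
- **Chock:** it stands square on the board, with its middle within about 5 mm of the cylinder's middle (limit about 30 mm).
- **Block:** it touched down flat at the expected height, clear of the board and chock.
- **Bystanders:** the tip box and sample cup appear unmoved.

**What disagreed:**
- My first top-view reading of the chock's grip block was about 7 mm off, because a shadow misled me. I replaced it with the wrist-camera measurement.
- The top and wrist views differed by about 1.5 mm on the cylinder's line of contact. I settled the contact by watching the cylinder roll with the chock, so it went up those few millimetres.
- My edge detector for the cylinder gave no reading on several steps of the push because its search window was too short. I widened it before going on.

I did not measure the chock's contact forces directly; they are inferred from the cylinder staying put.

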